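Bed down the trim strip on the wet test panel

TASK

Bed down the glued black trim strip on the sprung blue test panel: starting at its end by the green pot, run your fingertips along the top of the strip to its end by the red pot, pressing lightly on each of the seven white bands in turn, then come away clear. Press so that the panel gives a little, but never down to its stops. The blue paint is wet, so touch nothing of the panel but the strip, and leave the pots, bottles and other things as they stand.

Things in the scene. Friction and masses are not known exactly. Their poses are not given: they have to be found in the camera images.
- fixture: dark steel base of a sprung painting cradle, 220 x 270 x 12 mm, fixed to the table. Origin: centre of its underside, on the table; z up, y along the length of the panel, x across it. It carries the panel and its strip on springs (see joint cradle)
- cradle (a joint): how far the panel with its strip has sunk, m: 0 at rest (up), 0.020 at its stops. Springs push it back up: it begins to sink at about 0.5 N and sinks 2.5 mm for each further newton, straight down without tilting, wherever it is pressed
- strip: black trim strip, 18 mm wide, about 265 mm long, 10 mm proud of the paint; its top flat and level, 68 mm above the table while not pressed. Bowed like a wheel arch: centre line x = 45*cos(pi*y/216) - 22 mm, y from -124 to 124 mm. Seven white bands cross it. Origin: on the panel's top face above the fixture's origin, 10 mm below the strip's top; axes as the fixture's
- panel: freshly painted, wet blue test panel, 220 x 280 x 6 mm, level, its top face 58 mm above the table while not pressed; moves up and down with the cradle. Origin: centre of its underside; axes as the fixture's
- mark1 (a point): white band 1 of 7 on the strip (6 mm wide across the black strip): the point on the strip's centre line, on its top face; fixture frame y = -108 mm. End band on the fixture's -y side
- mark2 (a point): white band 2 of 7 on the strip (6 mm wide across the black strip): the point on the strip's centre line, on its top face; fixture frame y = -72 mm. Neighbouring bands are 36 to 43 mm apart
- mark3 (a point): white band 3 of 7 on the strip (6 mm wide across the black strip): the point on the strip's centre line, on its top face; fixture frame y = -36 mm. Neighbouring bands are 36 to 43 mm apart
- mark4 (a point): white band 4 of 7 on the strip (6 mm wide across the black strip): the point on the strip's centre line, on its top face; fixture frame y = 0 mm. Neighbouring bands are 36 to 43 mm apart
- mark5 (a point): white band 5 of 7 on the strip (6 mm wide across the black strip): the point on the strip's centre line, on its top face; fixture frame y = 36 mm. Neighbouring bands are 36 to 43 mm apart
- mark6 (a point): white band 6 of 7 on the strip (6 mm wide across the black strip): the point on the strip's centre line, on its top face; fixture frame y = 72 mm. Neighbouring bands are 36 to 43 mm apart
- mark7 (a point): white band 7 of 7 on the strip (6 mm wide across the black strip): the point on the strip's centre line, on its top face; fixture frame y = 108 mm. End band on the fixture's +y side
- green_pot: small loose green screw-top pot, 42 mm across, 50 mm high, standing on the table with its centre about 50 to 80 mm from one end of the strip; marks the end to start at (it may be either end). Origin: centre of its underside; z up
- red_pot: small loose red screw-top pot, 42 mm across, 50 mm high, standing on the table with its centre about 50 to 80 mm from one end of the strip; marks the end to finish at. Origin: centre of its underside; z up
- cup: loose white mixing cup, 60 mm across the rim, 60 mm high, on the far side of the cradle. Origin: centre of its underside
- spatula: loose spatula, 170 mm long, lying on the table on the robot's side of the cradle. Its x axis runs along it, handle to -x
- white_bottle: loose white bottle, 60 mm across, 150 mm high, at the right. Origin: centre of its underside
- blue_bottle: loose blue bottle with white cap, 60 mm across, 160 mm high, at the left. Origin: centre of its underside
- tin: loose steel paint tin with yellow label, 86 mm across, 100 mm high, at the right. Origin: centre of its underside
- amber_jar: loose amber jar with black lid, 60 mm across, 80 mm high, at the left. Origin: centre of its underside

How it is judged:
By the outcome, as a careful person would: the job done as asked, in the order asked, and still so for the second after the job is handed in, with the robot touching nothing.
It also fails if it takes over 45 s, if anything falls off the work surface, if the arm or the gripper's body presses on something with over 40 N, if the wrist force passes 120 N, or if a joint passes its speed limit or range.

ROBOT

A 6-joint arm with a two-finger parallel gripper is mounted at the origin on the work surface. World frame = base frame: x ahead of the robot, y to its left, z up, the work surface at z = 0. Lengths are in mm, angles in rad, forces in N, time in s.
With the tool pointing down it reaches from about 275 to 750 mm from the base axis. Payload 10.2 kg.
Tool frame: the origin (TCP) lies between the finger pads, 19 mm behind the fingertips; this is the grasp point; z points along the fingers, y is the line along which they close (so a half turn about z gives the same grasp; the last joint's range is limited). The gripper opens to 85 mm and grips with 20 to 120 N. Pads are 22 mm wide; open, the fingers measure 114 mm over their backs; the gripper's body (76 mm by 85 mm) begins 54 mm behind the grasp point. The pads swing forward as they close: fully open they stand 13 mm farther back than shut.
Start: joints at [-0.223, 0.313, 1.498, -0, 1.331, -0.223], TCP at [525.006, -0.014, 249.994] pointing down, gripper open.
Joint ranges: [-2.94, 2.94], [-0.97, 2.17], [0.19, 2.56], [-1.23, 4.37], [0.02, 3.11], [-2.88, 2.88]. Speed limits (rad/s): [2.39, 2.39, 3.01, 3.14, 3.14, 3.14].

INTERFACE

Orientations are given as a unit quaternion [w, x, y, z].
In Python, from rig import * gives the robot as it stands. The module is installed in compiled form; this text tells all that it offers.
- The arm moves only by the shell command python3 -m crank 'ROWS' [FORCE]. ROWS is JSON, a list that holds one entry, the list of rows, each a list of 7 numbers: the shift along the tool's x, y, z in units of 25 mm (1.0 is 25 mm), then the turn, a rotation vector about the tool's x, y, z in units of 8 degrees (1.0 is 8 degrees), then the finger opening in mm, from 0 to 85.4. A call has exactly 8 rows; each row shifts and turns the commanded pose from where the row before left it, along the tool's axes as they then stand; what a row does not reach is not made up. A row lasts 1/10 s, in which the tool goes at most 50 mm and 8.59 degrees, less where a joint would pass 70% of its speed; a pose out of reach is approached as far as the arm can. A call is refused whole if a number of a shift passes 1 or a number of a turn 1, either way. A call with a gripper value outside its range is refused whole. The fingers move at their own pace and stop on an object; FORCE is the grip in N (left out, the last holds). Time passes only in rows, so rows that do not move let the fingers close, or fill a call up. It gives the time, the measured TCP pose, the force, the opening and the grip force at its end, in the units of the state.
- sense(): the state, without advancing time (a new reading comes with each control period).
- capture(name): name is "scene" or "side" or "wrist"; returns the picture (420x560x3 uint8, blue, green, red); there is no depth.
- camera_model(name): a dict with "fx", "fy", "cx", "cy" (pixels), "world_from_camera" (4x4, takes a point from camera to world coordinates); the wrist camera has in their place "T_tool_cam" (4x4, takes a point from camera to tool coordinates, whose origin is the TCP and whose axes are the flange's). Camera axes: x right, y up, looking along -z (the intrinsics and any distortion apply to the point x, -y, -z); pixel columns grow to the right and rows downward; lengths in mm; the calibration is good to about 2 mm. A picture is of the moment at which its call begins: read the wrist's pose just before it. camera_model takes no time and is no camera call.
- finish_job(): hands the job in; it is judged then, once.
The state is a dict: "time_s": time; "joints": joint angles; "dq": joint speeds; "tau": joint torques, N m; "eef_pos": TCP position; "ee_rot": TCP orientation; "force": force on the tool from outside, world axes, zero at the start; "wrist_torque": the same for the moment, N m; "grip_width": opening from 0.0 (shut) to 1.0 (fully open); "grip_force": force on a finger pad.
Only numpy, scipy, OpenCV 4.12 (cv2) and the standard library are available. Lean on these libraries where they do the work, as an engineer would, in place of code of your own. Each camera call takes 0.05 s, during which the arm holds its last target. There are 200 camera calls.

## Working session

There is one attempt and no reset: what is moved stays moved. The work goes in short steps, Python scripts to look and compute and a shell command to move; the robot and the scene stay as the last step left them, time stands still between calls to the robot, and variables do not carry over. Pictures are saved under pics/ and viewed, at most 10 in all, crops included, and the job is handed in when it is done.

```bash
mkdir -p pics; python3 - <<'E'
from rig import *
import cv2,numpy as np
s=sense();print(s)
for n in("scene","side","wrist"):
    im=capture(n);cv2.imwrite(f"pics/{n}0.png",im);print(n,camera_model(n))
a=cv2.imread("pics/scene0.png");b=cv2.imread("pics/wrist0.png")
E
```

```text
{'time_s': 0.0, 'joints': array([-2.23427085e-01,  3.13452725e-01,  1.49848514e+00, -1.50509420e-05,
        1.33098570e+00, -2.23411320e-01]), 'dq': array([ 0.00013136, -0.00017158, -0.00010578, -0.00223692, -0.0018199 ,
        0.00055146]), 'tau': array([-5.78409599e-04, -4.12261176e+01, -2.59742296e+01, -3.58453699e-04,
        4.11797926e-03, -1.23038126e-05]), 'eef_pos': array([5.24751983e+02, 2.64217244e-02, 2.49415577e+02]), 'ee_rot': array([-5.59213369e-04,  7.07110931e-01,  7.07102318e-01, -3.60779455e-04]), 'force': array([ 0.05778543, -0.80862375,  0.87218437]), 'wrist_torque': array([ 0.02108617, -0.02235065,  0.04364494]), 'grip_force': 0.0, 'grip_width': 1.003737446533848}
scene {'fx': 480.3617637305422, 'fy': 480.3617637305422, 'cx': 274.9683831906389, 'cy': 206.6973252737483, 'world_from_camera': array([[-4.58918189e-01, -5.68796909e-01,  6.82542433e-01,
         1.51342174e+03],
       [ 8.88427737e-01, -2.85564833e-01,  3.59372900e-01,
         4.40744895e+02],
       [-9.50007902e-03,  7.71312389e-01,  6.36385847e-01,
         9.30221162e+02],
       [ 0.00000000e
[... 300 characters left out ...]
-01,  5.38063984e-01, -5.35246050e-01,
        -7.07781811e+02],
       [-3.29969619e-03,  7.03234114e-01,  7.10950697e-01,
         9.46111879e+02],
       [ 0.00000000e+00,  0.00000000e+00,  0.00000000e+00,
         1.00000000e+00]])}
wrist {'fx': 359.8639607256004, 'fy': 359.8639607256004, 'cx': 276.2769494496311, 'cy': 208.01166464648733, 'T_tool_cam': array([[ 8.57082469e-04,  9.62421598e-01,  2.71558343e-01,
         6.81219091e+01],
       [ 9.99999169e-01, -5.63233450e-04, -1.16002225e-03,
         1.17296602e+00],
       [-9.63479727e-04,  2.71559111e-01, -9.62421280e-01,
        -1.23108723e+02],
       [ 0.00000000e+00,  0.00000000e+00,  0.00000000e+00,
         1.00000000e+00]])}
```

View pics/scene0.png

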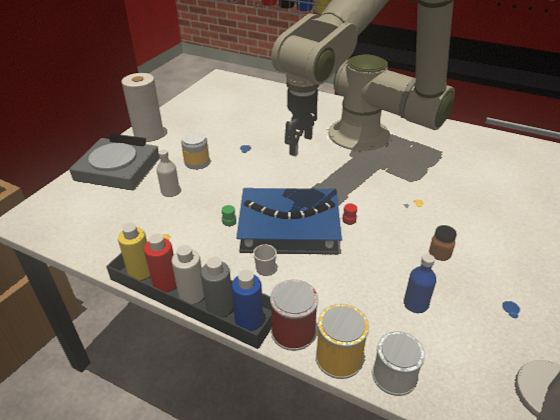

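View pics/wrist0.png

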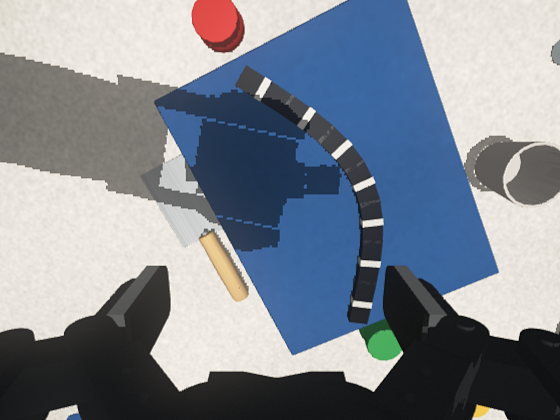

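View pics/side0.png

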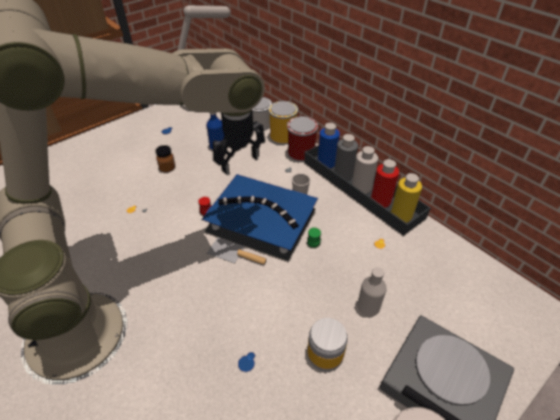

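The wrist view shows all seven bands, from about (264,87) by the red pot to (361,305) by the green pot at (383,340). I'll measure them on the plane z=68.

```bash
cat > h.py <<'E'
import cv2,numpy as np
from scipy.spatial.transform import Rotation as R
from scipy.optimize import least_squares
def rays(uv,m,s=None):
    uv=np.atleast_2d(uv).astype(float)
    d=np.c_[(uv[:,0]-m["cx"])/m["fx"],-(uv[:,1]-m["cy"])/m["fy"],-np.ones(len(uv))]
    if s is None: T=m["world_from_camera"]
    else:
        T=np.eye(4);T[:3,:3]=R.from_quat(np.roll(s["ee_rot"],-1)).as_matrix();T[:3,3]=s["eef_pos"];T=T@m["T_tool_cam"]
    return T[:3,3],d@T[:3,:3].T
def onplane(uv,m,z,s=None):
    o,d=rays(uv,m,s); return o+d*((z-o[2])/d[:,2])[:,None]
def bands(im,n=7,up=4):
    """white blobs lying on the black strip"""
    im=cv2.resize(im,None,fx=up,fy=up,interpolation=cv2.INTER_CUBIC)
    h=cv2.cvtColor(im,cv2.COLOR_BGR2HSV)
    blue=((h[...,0]>95)&(h[...,0]<125)&(h[...,1]>120)).astype(np.uint8)
    k,l,st,_=cv2.connectedComponentsWithStats(cv2.morphologyEx(blue,cv2.MORPH_CLOSE,np.ones((13*up,13*up))))
    pan=(l==1+np.argmax(st[1:,4])).astype(np.uint8)
    c,_=cv2.findContours(pan,0,2);hull=np.zeros_like(pan);cv2.fillConvexPoly(hull,cv2.convexHull(max(c,key=cv2.contourArea)),1)
    hull=cv2.erode(hull,np.ones((3*up,3*up)))
    w=((h[...,1]<70)&(h[...,2]>110)&(hull>0)).astype(np.uint8)
    k,l,st,ce=cv2.connectedComponentsWithStats(w)
    return [(*((ce[i]+.5)/up-.5),st[i,4]/up**2) for i in range(1,k) if st[i,4]>8*up*up]
Y=np.array([-108,-72,-36,0,36,72,108.]);X=45*np.cos(np.pi*Y/216)-22
def fit(P):
    best=None
    for Q in(P,P[::-1]):
        f=lambda p:(np.c_[p[0]+np.cos(p[2])*X-np.sin(p[2])*Y,p[1]+np.sin(p[2])*X+np.cos(p[2])*Y]-Q[:,:2]).ravel()
        for a in(0,1.5,3,-1.5):
            r=least_squares(f,[*P[:,:2].mean(0),a])
            if best is None or r.cost<best[0].cost: best=(r,f(r.x).reshape(-1,2))
    return best
E
python3 - <<'E'
from rig import *
from h import *
np.set_printoptions(precision=1,suppress=True)
s=sense()
for n in("wrist","scene","side"):
    im=cv2.imread(f"pics/{n}0.png");b=bands(im);m=camera_model(n)
    print(n,np.array(b))
    if len(b)!=7: continue
    b=np.array(b)[:,:2];P=onplane(b,m,68,s if n=="wrist" else None)
    P=P[np.argsort(P[:,1])];print(P);r=fit(P);print(r[0].x,r[0].cost);print(r[1].T)
h=cv2.cvtColor(cv2.imread("pics/wrist0.png"),cv2.COLOR_BGR2HSV)
for nm,lo,hi in(("g",50,75),("r",0,6)):
    k,l,st,ce=cv2.connectedComponentsWithStats(((h[...,0]>=lo)&(h[...,0]<=hi)&(h[...,1]>130)).astype(np.uint8))
    i=1+np.argmax(st[1:,4]);print(nm,ce[i],st[i,4],onplane(ce[i],camera_model("wrist"),45,s))
E
```

```text
wrist [[313.3  16.4 169.8]
 [262.5  88.1 191.9]
 [306.6 116.9 168.1]
 [341.3 149.1 184.1]
 [363.8 183.9 169.8]
 [372.4 222.5 157.2]
 [370.  263.4 142. ]
 [456.2 290.6 111.9]
 [361.8 304.1 129.1]
 [349.  332.5  20.6]]
scene [[250.8 203.5  15.6]
 [327.3 204.4  13. ]
 [263.1 208.5  13.1]
 [315.4 209.8   9.3]
 [275.7 213.   16.9]
 [302.  213.1  16.2]
 [288.9 214.4  16.6]]
[[ 606.8 -114.3   68. ]
 [ 610.5  -72.3   68. ]
 [ 612.   -31.8   68. ]
 [ 601.     3.7   68. ]
 [ 579.7   33.5   68. ]
 [ 550.2   61.2   68. ]
 [ 513.1   81.7   68. ]]
[580.1  -6.3   0.4] 5.188619437190223
[[-0.5  0.8 -1.2 -0.1  0.4 -0.4  1. ]
 [ 0.9  1.1  0.2 -0.2 -0.  -2.2  0.2]]
side [[252.2 197.6  12.6]
 [224.5 198.6   8.9]
 [263.9 199.9  11.8]
 [274.4 204.6  12.4]
 [283.2 212.   14.2]
 [292.  220.7  15.3]]
g [381.  340.7] 1039 [[ 636.9 -169.8   45. ]]
r [217.4  22.7] 2017 [[477.4 134.8  45. ]]
```

```bash
python3 - <<'E'
from rig import *
from h import *
np.set_printoptions(precision=1,suppress=True)
s=sense()
b=np.array(bands(cv2.imread("pics/wrist0.png")))[[1,2,3,4,5,6,8],:2]
P=onplane(b,camera_model("wrist"),68,s);P=P[np.argsort(P[:,1])];print(P);r=fit(P);print(r[0].x,r[0].cost);print(r[1].T)
E
```

```text
[[ 607.6 -112.7   68. ]
 [ 612.4  -70.6   68. ]
 [ 611.7  -31.1   68. ]
 [ 601.7    3.9   68. ]
 [ 580.9   33.8   68. ]
 [ 551.    59.9   68. ]
 [ 515.1   82.4   68. ]]
[581.1  -5.8   0.4] 0.2431546361923055
[[-0.2 -0.   0.1  0.2  0.2 -0.3 -0. ]
 [-0.1 -0.   0.1  0.2  0.3 -0.4  0. ]]
```

```bash
python3 -m crank '[[[-0.4,0.3,0.4,0,0,0,0],[-0.6,0.45,0.7,0,0,0,0],[-0.7,0.5,0.8,0,0,0,0],[-0.7,0.5,0.9,0,0,0,0],[-0.7,0.5,0.9,0,0,0,0],[-0.7,0.5,0.8,0,0,0,0],[-0.5,0.4,0.7,0,0,0,0],[-0.3,0.2,0.3,0,0,0,0]]]' 20
```

```text
time_s: 0.95
eef_pos: [608.5, -116.4, 109.5]
ee_rot: [-0.002, 0.707, 0.707, -0.001]
force: [0.1, 0.6, 0.4]
grip_width: 0.002
grip_force: 0.0
```

```bash
python3 -m crank '[[[0,0,0,0,0,0,0],[0,0,0,0,0,0,0],[0,0,0,0,0,0,0],[0,0,0,0,0,0,0],[0,0,0,0,0,0,0],[0,0,0,0,0,0,0],[0,0,0,0,0,0,0],[0,0,0,0,0,0,0]]]' 20; python3 - <<'E'
from rig import *
from h import *
np.set_printoptions(precision=2,suppress=True)
s=sense();print(s)
im=capture("wrist");cv2.imwrite("pics/wrist1.png",im)
b=np.array(bands(im));P=onplane(b[:,:2],camera_model("wrist"),68,s);print(np.c_[b,P])
p=[581.1,-5.8,0.4]
E
```

```text
time_s: 1.75
eef_pos: [608.7, -115.0, 112.5]
ee_rot: [0.0, 0.707, 0.707, -0.0]
force: [-0.5, 0.0, -0.2]
grip_width: -0.003
grip_force: 0.0
{'time_s': 1.75, 'joints': array([-0.38,  0.65,  1.36, -0.  ,  1.14, -0.38]), 'dq': array([-0.,  0.,  0., -0.,  0., -0.]), 'tau': array([  0.04, -53.59, -23.75,   0.  ,   0.  ,   0.  ]), 'eef_pos': array([ 608.75, -114.98,  112.51]), 'ee_rot': array([ 0.  ,  0.71,  0.71, -0.  ]), 'force': array([-0.46,  0.01, -0.24]), 'wrist_torque': array([ 0.  ,  0.07, -0.01]), 'grip_force': 0.0, 'grip_width': -0.0034585144853618425}
[[ 267.37  159.26  126.44  605.95  -70.55   68.  ]
 [ 258.22  242.55   95.12  601.15 -112.02   68.  ]]
```

View pics/wrist1.png

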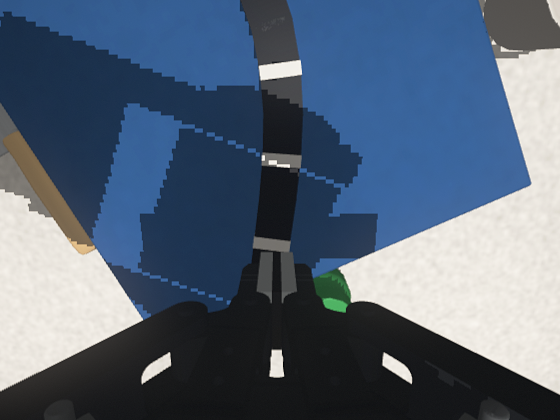

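Close view: bands at about (281,70), (281,160) and (272,244). They're partly shadowed, so the mask clipped them. Shut fingertips are at about (278,255).

```bash
python3 - <<'E'
from rig import *
from h import *
np.set_printoptions(precision=1,suppress=True)
s=sense();m=camera_model("wrist")
print(onplane([[281,70],[281,160],[272,244.5]],m,68,s))
# where TCP tip projects
T=np.linalg.inv(m["T_tool_cam"])
for z in(0,19):
    for y in (-9,0,9):
        q=(T@[0,y,z,1]);print(z,y,m["cx"]+m["fx"]*q[0]/-q[2],m["cy"]-m["fy"]*q[1]/-q[2])
b=np.array(bands(cv2.imread("pics/wrist0.png")))[[1,2,3,4,5,6,8],:2]
p=[581.1,-5.8,0];
s0=dict(s);s0["eef_pos"]=np.array([524.75,.03,249.4]);s0["ee_rot"]=np.array([0,.7071,.7071,0])
P=onplane(b,m,68,s0);P=P[np.argsort(P[:,1])];p=fit(P)[0].x;print(p)
y=np.array([-114,-108,-90,-72,-54,-36,-18,0,18,36,54,72,90,108,112]);x=45*np.cos(np.pi*y/216)-22
W=np.c_[p[0]+np.cos(p[2])*x-np.sin(p[2])*y,p[1]+np.sin(p[2])*x+np.cos(p[2])*y]
print(np.c_[y,W]);print(np.c_[np.diff(W[:,1]),np.diff(W[:,0])]/25)
E
```

```text
[[ 612.1  -31.5   68. ]
 [ 612.3  -70.9   68. ]
 [ 608.  -113.    68. ]]
0 -9 249.0860428522509 292.41670788086503
0 0 272.7324233956561 292.42357507767093
0 9 296.3751996972856 292.4304412277612
19 -9 252.24617040848034 270.51597201281
19 0 273.1074353978899 270.52350306239373
19 9 293.9658951205222 270.53103309925825
[581.2  -5.8   0.4]
[[-114.   606.5 -119.9]
 [-108.   607.5 -112.8]
 [ -90.   610.3  -91.6]
 [ -72.   612.4  -70.7]
 [ -54.   613.2  -50.4]
 [ -36.   611.9  -31.1]
 [ -18.   608.3  -12.9]
 [   0.   602.     4.1]
 [  18.   592.9   19.7]
 [  36.   581.1   34. ]
 [  54.   567.    47.2]
 [  72.   550.9   59.5]
 [  90.   533.4   71.1]
 [ 108.   515.1   82.4]
 [ 112.   511.1   84.9]]
[[ 0.3  0. ]
 [ 0.9  0.1]
 [ 0.8  0.1]
 [ 0.8  0. ]
 [ 0.8 -0. ]
 [ 0.7 -0.1]
 [ 0.7 -0.3]
 [ 0.6 -0.4]
 [ 0.6 -0.5]
 [ 0.5 -0.6]
 [ 0.5 -0.6]
 [ 0.5 -0.7]
 [ 0.5 -0.7]
 [ 0.1 -0.2]]
```

```bash
python3 -m crank '[[[-0.04,-0.03,0.3,0,0,0,0],[-0.04,-0.03,0.3,0,0,0,0],[0,0,0.2,0,0,0,0],[0,0,0.1,0,0,0,0],[0,0,0.1,0,0,0,0],[0,0,0.06,0,0,0,0],[0,0,0.06,0,0,0,0],[0,0,0,0,0,0,0]]]'; python3 -m crank '[[[0,0,0.02,0,0,0,0],[0,0,0,0,0,0,0],[0,0,0,0,0,0,0],[0,0,0,0,0,0,0],[0,0,0,0,0,0,0],[0,0,0,0,0,0,0],[0,0,0,0,0,0,0],[0,0,0,0,0,0,0]]]'
```

```text
time_s: 2.6
eef_pos: [607.3, -117.0, 84.6]
ee_rot: [0.0, 0.707, 0.707, 0.0]
force: [-1.4, 0.5, 1.9]
grip_width: -0.002
grip_force: 0.7
time_s: 3.4
eef_pos: [607.3, -117.0, 84.0]
ee_rot: [0.0, 0.707, 0.707, 0.0]
force: [-0.0, 0.2, 2.1]
grip_width: -0.003
grip_force: 0.8
```

```bash
python3 -m crank '[[[0.06,0,0.03,0,0,0,0],[0.06,0,0.03,0,0,0,0],[0.05,0,0.03,0,0,0,0],[0,0.01,0.03,0,0,0,0],[0,0,0,0,0,0,0],[0,0,0,0,0,0,0],[0,0,0,0,0,0,0],[0,0,0,0,0,0,0]]]'; python3 -m crank '[[[0.28,0.04,0,0,0,0,0],[0.28,0.04,0,0,0,0,0],[0.28,0.03,0,0,0,0,0],[0.28,0.03,0,0,0,0,0],[0.28,0.03,0,0,0,0,0],[0.28,0.02,0,0,0,0,0],[0,0,0,0,0,0,0],[0,0,0,0,0,0,0]]]'
```

```text
time_s: 4.2
eef_pos: [607.5, -112.7, 81.0]
ee_rot: [-0.0, 0.707, 0.707, -0.0]
force: [-0.3, -0.8, 3.3]
grip_width: -0.0
grip_force: 1.4
time_s: 5.0
eef_pos: [612.2, -70.0, 80.9]
ee_rot: [-0.0, 0.707, 0.707, 0.0]
force: [0.5, 2.2, 2.6]
grip_width: -0.0
grip_force: 1.4
```

```bash
python3 -m crank '[[[0.27,0.02,0,0,0,0,0],[0.27,0.02,0,0,0,0,0],[0.26,0,0,0,0,0,0],[0.26,-0.01,0,0,0,0,0],[0.26,-0.02,0,0,0,0,0],[0.26,-0.02,0,0,0,0,0],[0,0,0,0,0,0,0],[0,0,0,0,0,0,0]]]'; python3 -m crank '[[[0.25,-0.03,0,0,0,0,0],[0.24,-0.05,0,0,0,0,0],[0.24,-0.06,0,0,0,0,0],[0.23,-0.07,0,0,0,0,0],[0.23,-0.09,0,0,0,0,0],[0.22,-0.1,0,0,0,0,0],[0,0,0,0,0,0,0],[0,0,0,0,0,0,0]]]'
```

```text
time_s: 5.8
eef_pos: [611.9, -30.5, 80.9]
ee_rot: [-0.001, 0.707, 0.707, 0.0]
force: [-0.4, 2.5, 2.1]
grip_width: -0.002
grip_force: 1.4
time_s: 6.6
eef_pos: [601.6, 4.7, 80.9]
ee_rot: [-0.001, 0.707, 0.707, 0.0]
force: [-2.1, 3.0, 2.4]
grip_width: -0.0
grip_force: 1.4
```

```bash
python3 -m crank '[[[0.21,-0.1,0,0,0,0,0],[0.2,-0.12,0,0,0,0,0],[0.19,-0.14,0,0,0,0,0],[0.19,-0.15,0,0,0,0,0],[0.19,-0.16,0,0,0,0,0],[0.19,-0.16,0,0,0,0,0],[0,0,0,0,0,0,0],[0,0,0,0,0,0,0]]]'; python3 -m crank '[[[0.18,-0.18,0,0,0,0,0],[0.18,-0.19,0,0,0,0,0],[0.17,-0.19,0,0,0,0,0],[0.17,-0.21,0,0,0,0,0],[0.16,-0.22,0,0,0,0,0],[0.16,-0.22,0,0,0,0,0],[0,0,0,0,0,0,0],[0,0,0,0,0,0,0]]]'
```

```text
time_s: 7.4
eef_pos: [580.7, 33.8, 80.8]
ee_rot: [-0.001, 0.707, 0.707, -0.0]
force: [-1.5, 2.2, 2.4]
grip_width: -0.003
grip_force: 1.5
time_s: 8.2
eef_pos: [550.3, 59.2, 80.8]
ee_rot: [-0.001, 0.707, 0.707, -0.0]
force: [-1.6, 1.0, 1.8]
grip_width: 0.003
grip_force: 1.5
```

```bash
python3 -m crank '[[[0.16,-0.23,0,0,0,0,0],[0.16,-0.23,0,0,0,0,0],[0.16,-0.23,0,0,0,0,0],[0.15,-0.24,0,0,0,0,0],[0.15,-0.24,0,0,0,0,0],[0.15,-0.24,0,0,0,0,0],[0,0,0,0,0,0,0],[0,0,0,0,0,0,0]]]'; python3 -m crank '[[[0.04,-0.06,0,0,0,0,0],[0.04,-0.06,0,0,0,0,0],[0.03,-0.05,0,0,0,0,0],[0,0,0,0,0,0,0],[0,0,-0.1,0,0,0,0],[0,0,-0.2,0,0,0,0],[0,0,-0.4,0,0,0,0],[0,0,-0.8,0,0,0,0]]]'; python3 -m crank '[[[0,0,-1,0,0,0,0],[0,0,-1,0,0,0,0],[0,0,-1,0,0,0,0],[0,0,-0.8,0,0,0,0],[0,0,-0.4,0,0,0,0],[0,0,0,0,0,0,0],[0,0,0,0,0,0,0],[0,0,0,0,0,0,0]]]'; python3 - <<'E'
from rig import *
import cv2
cv2.imwrite("pics/wrist2.png",capture("wrist"))
E
```

```text
time_s: 9.0
eef_pos: [515.0, 82.4, 80.7]
ee_rot: [-0.001, 0.707, 0.707, -0.001]
force: [-2.3, 1.0, 2.9]
grip_width: 0.002
grip_force: 1.5
time_s: 9.8
eef_pos: [510.6, 84.8, 118.3]
ee_rot: [-0.001, 0.707, 0.707, -0.001]
force: [-0.4, -0.6, 0.4]
grip_width: -0.002
grip_force: 0.0
time_s: 10.6
eef_pos: [511.1, 84.7, 222.4]
ee_rot: [-0.001, 0.707, 0.707, -0.001]
force: [-0.4, -0.1, 0.0]
grip_width: 0.0
grip_force: 0.0
```

View pics/wrist2.png

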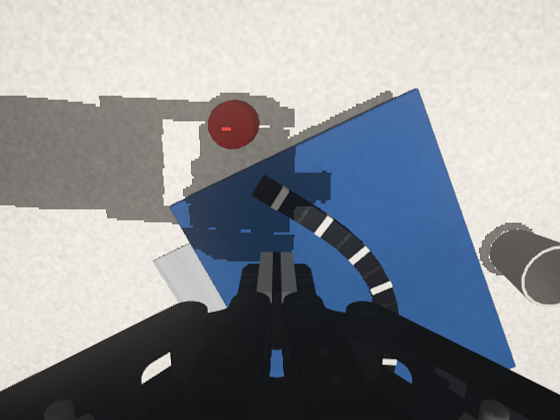

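The picture shows the red pot standing at (233,124), the strip and paint unmarked, and the gripper well above the panel. I'm handing in.

```bash
python3 -c "
from rig import *
print(finish_job())"
```

```text
the job is handed in; nothing more can be done
None
```

I ran the shut fingertips along the strip from the green-pot end to the red-pot end, over all seven bands in turn with the panel sunk about 6 mm (2–3 N), then lifted clear and handed the job in at about 10.6 s; the last picture showed no marks on the part of the paint in view and the red pot standing, and the verdict was not shown.

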